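# Spear ferrite sleeves on a loading rod and move the pack to the bake tray

## Robot

A 7-joint arm with a two-finger parallel gripper is mounted at the origin on the work surface. World frame = base frame: x ahead of the robot, y to its left, z up, the work surface at z = 0. Lengths are in mm, angles in rad, forces in N, time in s.
With the tool pointing down it reaches from about 425 to 925 mm from the base axis. Payload 6.8 kg.
Tool frame: the origin (TCP) lies midway between the tips of the shut fingers; the grasp point (between the pads) lies 19 mm behind it; z points along the fingers, y is the direction in which the jaws open and shut (so a half turn about z gives the same grasp; the last joint's range is limited). The gripper opens to 88 mm and grips with 3 to 60 N. Pads are 20 mm wide; open, the fingers measure 115 mm over their backs; the gripper's body (75 mm by 178 mm) begins 61 mm behind the grasp point.
Start: joints at [1.197, 0.477, 0.022, 1.555, -0.011, 1.109, -0.083], TCP at [177.319, -651.311, 185.764] pointing down, gripper open.
Joint ranges: [-2.96, 2.96], [-0.34, 2.1], [-1.41, 1.46], [0.24, 2.44], [-1.37, 4.51], [0.17, 1.92], [-2.96, 2.96]. Speed limits (rad/s): [2.39, 2.39, 3.14, 3.14, 3.14, 3.14, 3.14].

## Interface

Orientations are given as a rotation vector (axis times angle).
In Python, from cell import arm gives the robot as it stands.
- The arm moves only by the tool send_rows, never from a script. Its argument "plan" is a list of rows, each an object with "fingers": the opening, from 0 (shut) to 1 (fully open); "translation": the shift along the tool's x, y, z in mm, a list of three; "yaw": the turn about the tool's z in rad. A call has 1 to 10 rows; each row is the pose to reach, as a shift and turn from the pose commanded when the call began, along the tool's axes at that moment; what a row does not reach only later rows make up. A row lasts 1/10 s, in which the tool goes at most 50 mm and 8.59 degrees, less where a joint would pass 70% of its speed; a pose out of reach is approached as far as the arm can. A call with a gripper value outside its range is refused whole. The fingers move at their own pace and stop on an object; "squeeze" is the grip in N (left out, the last holds). Time passes only in rows, so rows that repeat a pose let the fingers close. It gives the time, the measured TCP pose, the force and the opening at its end, in the units of the state.
- arm.sense(): the state, without advancing time (a new reading comes with each control period).
- arm.get_image(name): name is "scene" or "top" or "wrist"; returns the picture (384x512x3 uint8, red, green, blue); there is no depth.
- arm.get_calibration(name): a dict with "K" (3x3 intrinsics, pixels), "pose" (4x4, takes a point from camera to world coordinates). Camera axes: x right, y down, z forward; pixel columns grow to the right and rows downward; lengths in mm; the calibration is good to about 2 mm. A picture is of the moment at which its call begins: read the wrist's pose just before it. get_calibration takes no time and is no camera call; for the wrist camera it gives the pose at the moment of the call.
- arm.hand_in(): hands the job in, once; it reports no verdict.
The state is a dict: "clock": time; "q": joint angles; "joint_vel": joint speeds; "effort": joint torques, N m; "tcp_pos": TCP position; "eef_rot": TCP orientation; "force": force on the tool from outside, world axes, zero at the start; "moment": the same for the moment, N m; "grip_width": finger opening in mm.
Only numpy, scipy, OpenCV 4.12 (cv2) and the standard library are available. Lean on these libraries where they do the work, as an engineer would, in place of code of your own. Each camera call takes 0.05 s, during which the arm holds its last target. There are 200 camera calls.

## Task

Pick up the loading rod by its column, thread its prong through the three ferrite sleeves lying in the trough and push on until the sleeves are closed up with no gaps between the rod's collar and the trough's end stop, pressing gently but firmly there for a moment (about 5 to 8 N; ferrite chips, so never 15 N). Then lift all three off together on the prong, stand the loaded rod upright on its foot inside the shallow tray and let go. Leave the other things on the bench where they are.

Things in the scene. Friction and masses are not known exactly. Their poses are not given: they have to be found in the camera images.
- rod_grip (a point): Loading rod, metal, 0.7 kg, standing on its foot: upright column 20 mm (x) by 24 mm (y), 130 mm high, with a level collar and prong pointing forward. This is the place to grip: on the column's axis, 100 mm above the foot's underside, 44 mm above the prong's axis. x along the prong to its tip, z up. Grip from above, fingers closing along x on the 20 mm width, 30 N or more, so that pushing cannot tilt it.
- rod_tip (a point): Slightly tapered tip of the rod's prong, on its axis, 138 mm ahead of and 44 mm below the grip point; same axes. The prong is round, 10 mm in diameter, from the collar's flat shoulder at 64 mm ahead of the column's axis to the tip at 138 mm. The collar, on the same axis, is 24 mm in diameter and joins prong and column.
- rod_foot (a point): The column's axis at the underside of the rod's foot, 100 mm below the grip point, 56 mm below the prong's axis; same axes. The flat foot is 46 mm wide and 8 mm thick and reaches from 56 mm behind to 14 mm ahead of this point, so it stays short of the trough's mouth when the sleeves are closed up.
- trough_mouth (a point): Open end of a fixed straight V trough 128 mm long, open above. The point is on the line through the sleeves' holes, 80 mm above the bench; x level along the trough, into it, the way the prong must go; z up. The side plates reach up to 4 mm under this line. The collar fits into the trough.
- rack: The rack that carries the trough, its origin on the bench 68 mm in from the mouth, same axes. Somewhere 78 to 104 mm in from the mouth a rigid end stop is clamped: a dark U-shaped fork across the trough with an 18 mm gap, open above, that lets the prong through and stops the sleeves. Its setting differs each time and is not measured: feel for it. Sleeves sliding freely resist with less than 3 N in all.
- core1_mid (a point): Ferrite sleeve nearest the mouth: dark cylinder 32 mm in diameter, 20 mm long, 16 mm hole right through, about 40 g, lying in the trough with its hole along it. Point at its centre, x axis along the hole. Loose; a few mm of gap to the next one.
- core2_mid (a point): The middle ferrite sleeve, same size. Point at its centre, x axis along the hole.
- core3_mid (a point): The ferrite sleeve nearest the end stop, same size, a few mm or more short of the stop. Point at its centre, x axis along the hole.
- tray_in (a point): Shallow fixed metal tray 146 x 206 mm with a rim 12 mm high and 3 mm thick, on the bench either left or right of the rack. Point at the centre of its inner floor, which is 3 mm above the bench; inside it measures 140 mm (x) by 200 mm (y). The prong may reach out over the rim.
- meter: Bystander: grey handheld meter 85 x 170 x 36 mm lying flat beyond the rack; origin at the centre of its underside.
- jar: Bystander: amber jar, 52 mm in diameter, 60 mm high; origin at the centre of its underside.
- carton: Bystander: cardboard carton 60 x 90 x 35 mm; origin at the centre of its underside.
- driver: Bystander: screwdriver about 0.2 m long, lying flat to the right of the jar; origin under it.

How it is judged:
By the outcome, as a careful person would: the job done as asked, in the order asked, and still so for the second after the job is handed in, with the robot touching nothing.
It also fails if it takes over 61 s, if anything falls off the work surface, if the arm or the gripper's body presses on something with over 40 N, if the wrist force passes 120 N, or if a joint passes its speed limit or range.

## Working session

There is one attempt and no reset: what is moved stays moved. The work goes in short steps, Python scripts to look and compute and a tool call to move; the robot and the scene stay as the last step left them, time stands still between calls to the robot, and variables do not carry over. Pictures are saved under pics/ and viewed, about 8 in all and at most 12, crops included, and the job is handed in when it is done.

Besides the shell and the picture viewer there is one more tool, called in YAML: its name, and indented under it one key for each argument. send_rows: Moves the arm, as the interface text tells. Its arguments: {"type":"object","properties":{"plan":{"type":"array"},"squeeze":{"type":"number"}},"required":["plan"]}

```bash
mkdir -p pics; ls
python3 - <<'E'
from cell import arm
import cv2
print(arm.sense())
for n in("scene","top"):
    c=arm.get_calibration(n);print(n,c["K"].tolist(),c["pose"].round(4).tolist())
    cv2.imwrite(f"pics/{n}0.png",arm.get_image(n)[:,:,::-1])
E
```

```text
pics
{'clock': 0.0, 'q': array([ 1.19688866,  0.47774475,  0.02236138,  1.55638929, -0.01150306,
        1.1092809 , -0.0831065 ]), 'joint_vel': array([-0.0010834 , -0.0003274 , -0.00095694,  0.0008804 ,  0.00133934,
        0.00085757,  0.00042155]), 'effort': array([ 6.35010147e-04, -5.82851565e+01,  1.53479375e+00, -2.72604507e+01,
       -5.44172816e-02,  1.70814630e-02,  1.96620567e-04]), 'tcp_pos': array([ 177.12181924, -650.69753208,  184.84554318]), 'eef_rot': array([-3.11224674e+00, -4.16074551e-01,  5.54208341e-04]), 'force': array([ 0.21677896,  0.60864676, -0.41803156]), 'moment': array([-0.01376528, -0.0303874 , -0.03086017]), 'grip_width': 87.74226040884918}
scene [[465.9337417491488, 0.0, 254.12147559582], [0.0, 465.9337417491488, 188.33884524901598], [0.0, 0.0, 1.0]] [[0.3509, 0.7657, -0.539, 1245.8991], [0.9364, -0.2933, 0.1929, -294.4171], [-0.0104, -0.5724, -0.8199, 1079.2149], [0.0, 0.0, 0.0, 1.0]]
top [[367.9635930630935, 0.0, 254.69570657115372], [0.0, 367.9635930630935, 189.57231354248714], [0.0, 0.0, 1.0]] [[-0.0103, -0.9947, 0.1018, 500.9195], [-0.9999, 0.0091, -0.0121, -44.1858], [0.0111, -0.1019, -0.9947, 1178.7607], [0.0, 0.0, 0.0, 1.0]]
```

View pics/scene0.png

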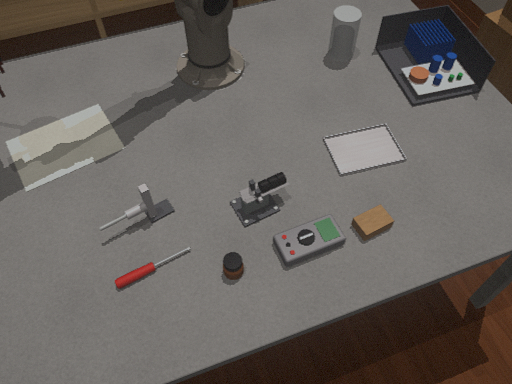

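View pics/top0.png

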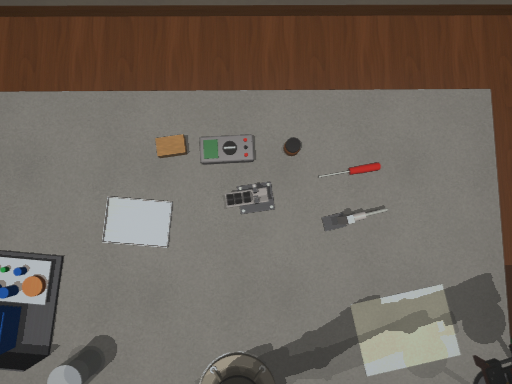

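The scene view shows the rod at about (150,205) with its prong pointing left, the trough at (262,190), the tray at (363,148) and the bystanders along the front. In the top view the rod is at about (345,218), the trough at (250,197) and the tray at (138,222). I'll enlarge the rod and trough.

Run:
```python
import cv2,numpy as np
t=cv2.imread("pics/top0.png");s=cv2.imread("pics/scene0.png")
a=cv2.resize(t[170:220,215:285],None,fx=5.6,fy=5.6,interpolation=cv2.INTER_CUBIC)
b=cv2.resize(t[190:240,315:395],None,fx=4.9,fy=5.6,interpolation=cv2.INTER_CUBIC)
c=cv2.resize(s[165:225,225:295],None,fx=5.6,fy=5.0,interpolation=cv2.INTER_CUBIC)
d=cv2.resize(s[175:245,92:182],None,fx=4.3,fy=4.3,interpolation=cv2.INTER_CUBIC)
def p(i):return cv2.resize(i,(392,int(i.shape[0]*392/i.shape[1])))
def pad(i):
    i=p(i);return cv2.copyMakeBorder(i,0,max(0,340-len(i)),0,0,0)[:340]
g=np.vstack([np.hstack([pad(a)[:290],pad(b)[:290]]),np.hstack([pad(c)[:306],pad(d)[:306]])])
cv2.imwrite("pics/crop1.png",g);print(g.shape)
```

```text
(596, 784, 3)
```

View pics/crop1.png

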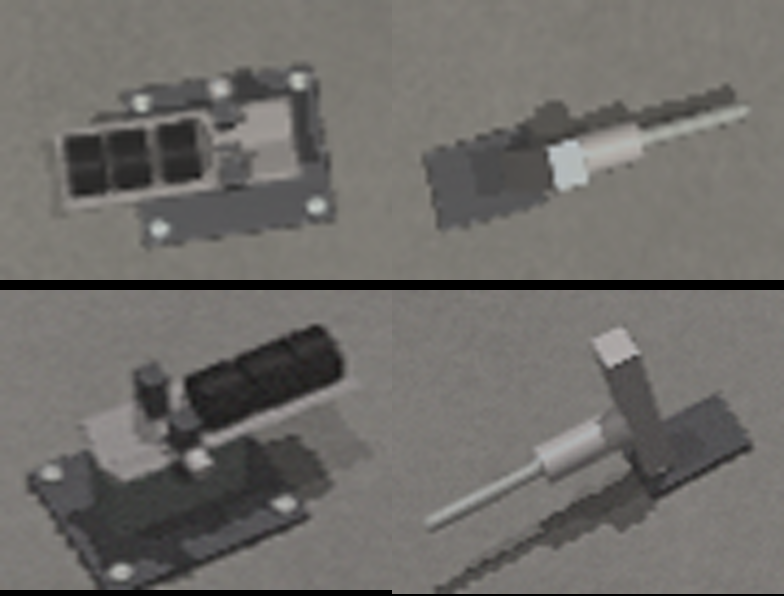

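The crops show the trough mouth at the left (+y) end and the fork near the far end. The rod's column top is at top px (350.9,219.5) and scene px (143.7,187.9). Its tip is at top px (387.7,209.6) and scene px (100.7,228.7).

```bash
cat > h.py <<'E'
from cell import arm
import numpy as np,cv2
from scipy.spatial.transform import Rotation as R
def ray(n,uv,cal=None):
    c=cal or arm.get_calibration(n);P=np.array(c["pose"]);d=P[:3,:3]@np.linalg.solve(c["K"],[*uv,1]);return P[:3,3],d
def onz(n,uv,z,cal=None):
    o,d=ray(n,uv,cal);return o+d*(z-o[2])/d[2]
def proj(cal,X):
    P=np.linalg.inv(cal["pose"]);x=cal["K"]@(P[:3,:3]@np.asarray(X,float)+P[:3,3]);return x[:2]/x[2]
E
python3 - <<'E'
from h import *
f=lambda *a:print(a,onz(*a).round(1))
f("top",(350.9,219.5),130);f("scene",(143.7,187.9),130)
f("top",(387.7,209.6),56);f("scene",(100.7,228.7),56)
f("top",(225.2,200.9),76);f("top",(268.6,195),76)
# trough: edges
for uv in((109,197),(172,200),(168,247),(102,244)):f("top",uv,12)
# scene: core far-end circle top approx, trough ends
f("scene",(225+355/5.6,165+95/5),76)
s=arm.sense();print(R.from_rotvec(s["eef_rot"]).as_matrix().round(3).tolist())
E
```

```text
('top', (350.9, 219.5), 130) [ 520.1 -330.2  130. ]
('scene', (143.7, 187.9), 130) [ 522.1 -327.8  130. ]
('top', (387.7, 209.6), 56) [ 550.5 -464.5   56. ]
('scene', (100.7, 228.7), 56) [ 551.  -460.8   56. ]
('top', (225.2, 200.9), 76) [580.5  31.3  76. ]
('top', (268.6, 195), 76) [597.  -99.2  76. ]
('top', (109, 197), 12) [600.9 403.3  12. ]
('top', (172, 200), 12) [589.5 204.2  12. ]
('top', (168, 247), 12) [442.2 214.8  12. ]
('top', (102, 244), 12) [453.7 420.7  12. ]
('scene', (288.39285714285717, 184.0), 76) [605.7  31.1  76. ]
[[0.965, 0.263, -0.001], [0.263, -0.965, 0.002], [-0.0, -0.002, -1.0]]
```

send_rows:
  plan:
    - {"fingers": 1, "translation": [42, -22, -6], "yaw": 0}
    - {"fingers": 1, "translation": [84, -44, -12], "yaw": 0}
    - {"fingers": 1, "translation": [126, -66, -18], "yaw": 0}
    - {"fingers": 1, "translation": [168, -88, -24], "yaw": 0.01}
    - {"fingers": 1, "translation": [210, -110, -30], "yaw": 0.02}
    - {"fingers": 1, "translation": [252, -132, -36], "yaw": 0.03}
    - {"fingers": 1, "translation": [294, -154, -42], "yaw": 0.04}
    - {"fingers": 1, "translation": [336, -176, -45], "yaw": 0.045}
    - {"fingers": 1, "translation": [378, -198, -45], "yaw": 0.045}
    - {"fingers": 1, "translation": [416, -220, -45], "yaw": 0.045}

```text
clock: 1.1
tcp_pos: [522.3, -327.8, 230.6]
eef_rot: [-3.122, -0.347, 0.0]
force: [0.5, -0.6, -0.3]
grip_width: 87.7
```

send_rows:
  plan:
    - {"fingers": 1, "translation": [0, 0, 0], "yaw": 0}
    - {"fingers": 1, "translation": [0, 0, 0], "yaw": 0}

```text
clock: 1.3
tcp_pos: [521.4, -328.5, 230.2]
eef_rot: [-3.121, -0.35, 0.001]
force: [-0.6, -1.0, 0.5]
grip_width: 87.7
```

Run:
```python
from h import *
s=arm.sense();c=arm.get_calibration("wrist");im=arm.get_image("wrist")
print(s["tcp_pos"],R.from_rotvec(s["eef_rot"]).as_matrix().round(3).tolist(),s["force"],s["clock"])
print(c["K"].round(1).tolist(),c["pose"].round(3).tolist())
for X in((521,-329,130),(551,-463,56)):print(proj(c,X))
cv2.imwrite("pics/w1.png",im[:,:,::-1])
```

```text
[ 521.39724371 -328.5395135   230.21117427] [[0.975, 0.222, -0.001], [0.222, -0.975, 0.0], [-0.001, -0.001, -1.0]] [-0.64704028 -1.01416536  0.51332507] 1.3
[[293.2, 0.0, 255.9], [0.0, 293.2, 193.6], [0.0, 0.0, 1.0]] [[0.223, -0.938, -0.265, 594.252], [-0.975, -0.215, -0.059, -312.573], [-0.001, 0.272, -0.962, 430.164], [0.0, 0.0, 0.0, 1.0]]
[255.92570465 184.72329196]
[361.79871028 171.35160642]
```

View pics/w1.png

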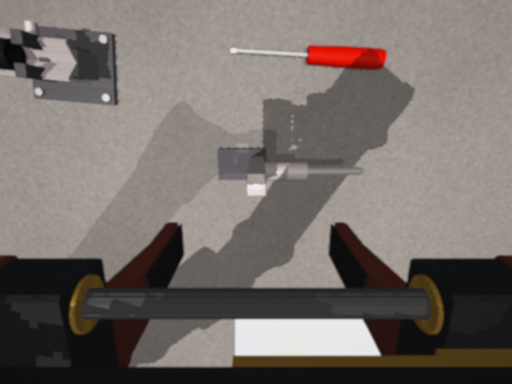

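The column top is at px (257,189) and the prong tip at (362,171), close to prediction. I'll measure both precisely by thresholding.

Run:
```python
from h import *
im=cv2.imread("pics/w1.png");c=arm.get_calibration("wrist")
g=im.min(2)
m=(g[175:205,235:285]>170).astype(np.uint8);n,l,st,ce=cv2.connectedComponentsWithStats(m)
i=1+st[1:,4].argmax();uv=ce[i]+[235,175];print(st[i],uv,onz("wrist",uv,130))
# prong line: brightness centroid per column
sub=im[160:184,272:366].astype(float).mean(2)
for u in range(300,366,6):print(u,im[160:182,u].mean(1).astype(int).tolist())
```

```text
[ 11   8  20  13 230] [255.8826087  189.25652174] [ 514.98163203 -331.7598493   130.        ]
300 [79, 81, 94, 109, 121, 128, 134, 140, 146, 152, 156, 160, 159, 152, 144, 138, 134, 129, 121, 107, 96, 95]
306 [77, 79, 89, 102, 114, 124, 130, 135, 143, 150, 155, 157, 156, 149, 141, 133, 128, 124, 116, 104, 96, 95]
312 [77, 76, 75, 76, 77, 82, 89, 98, 110, 124, 136, 141, 134, 119, 107, 99, 97, 99, 99, 97, 96, 96]
318 [78, 78, 76, 74, 76, 82, 89, 97, 111, 123, 134, 140, 133, 120, 106, 98, 96, 97, 97, 98, 96, 96]
324 [77, 74, 74, 74, 76, 84, 92, 99, 111, 124, 134, 140, 134, 121, 109, 99, 95, 96, 97, 97, 96, 95]
330 [76, 76, 75, 76, 81, 87, 95, 100, 112, 125, 134, 139, 133, 120, 109, 100, 96, 96, 95, 96, 97, 98]
336 [74, 72, 73, 74, 79, 87, 94, 99, 111, 124, 133, 138, 131, 121, 109, 100, 95, 94, 96, 96, 98, 95]
342 [78, 77, 78, 82, 91, 93, 95, 99, 111, 124, 132, 137, 131, 120, 108, 100, 96, 95, 94, 97, 104, 119]
348 [98, 99, 97, 95, 94, 96, 98, 103, 113, 125, 133, 137, 130, 120, 119, 135, 150, 154, 155, 155, 156, 155]
354 [96, 97, 99, 102, 107, 116, 124, 116, 115, 123, 132, 135, 130, 121, 125, 141, 151, 152, 152, 151, 149, 147]
360 [147, 152, 153, 155, 157, 159, 151, 132, 121, 124, 130, 134, 129, 126, 134, 150, 158, 158, 155, 153, 152, 155]
```

The prong runs parallel to image u, which is tool y. The column top's far part is in shadow, and its true centre of about (256,185) matches the estimate. I'll descend 149 mm and grip.

send_rows:
  plan:
    - {"fingers": 1, "translation": [0, 0, 35], "yaw": 0}
    - {"fingers": 1, "translation": [0, 0, 70], "yaw": 0}
    - {"fingers": 1, "translation": [0, 0, 105], "yaw": 0}
    - {"fingers": 1, "translation": [0, 0, 135], "yaw": 0}
    - {"fingers": 1, "translation": [0, 0, 149], "yaw": 0}
    - {"fingers": 1, "translation": [0, 0, 149], "yaw": 0}
    - {"fingers": 0, "translation": [0, 0, 149], "yaw": 0}
    - {"fingers": 0, "translation": [0, 0, 149], "yaw": 0}
    - {"fingers": 0, "translation": [0, 0, 149], "yaw": 0}
    - {"fingers": 0, "translation": [0, 0, 149], "yaw": 0}
  squeeze: 50

```text
clock: 2.35
tcp_pos: [521.6, -330.1, 82.9]
eef_rot: [3.121, 0.346, 0.002]
force: [0.2, 0.4, -0.4]
grip_width: 59.2
```

send_rows:
  plan:
    - {"fingers": 0, "translation": [0, 0, 0], "yaw": 0}
    - {"fingers": 0, "translation": [0, 0, 0], "yaw": 0}
    - {"fingers": 0, "translation": [0, 0, 0], "yaw": 0}

```text
clock: 2.65
tcp_pos: [521.0, -329.7, 81.8]
eef_rot: [3.122, 0.346, 0.0]
force: [0.5, -0.1, -0.3]
grip_width: 35.4
```

send_rows:
  plan:
    - {"fingers": 0, "translation": [0, 0, 0], "yaw": 0}
    - {"fingers": 0, "translation": [0, 0, 0], "yaw": 0}
    - {"fingers": 0, "translation": [0, 0, 0], "yaw": 0}
    - {"fingers": 0, "translation": [0, 0, 0], "yaw": 0}

```text
clock: 3.05
tcp_pos: [520.9, -329.5, 81.7]
eef_rot: [-3.122, -0.346, 0.0]
force: [0.4, 1.7, 0.8]
grip_width: 19.4
```

send_rows:
  plan:
    - {"fingers": 0, "translation": [0, 0, -25], "yaw": 0}
    - {"fingers": 0, "translation": [0, 0, -60], "yaw": 0}
    - {"fingers": 0, "translation": [6, -20, -95], "yaw": 0}
    - {"fingers": 0, "translation": [18, -60, -130], "yaw": 0}
    - {"fingers": 0, "translation": [30, -100, -150], "yaw": 0.01}
    - {"fingers": 0, "translation": [42, -140, -150], "yaw": 0.02}
    - {"fingers": 0, "translation": [54, -180, -150], "yaw": 0.03}
    - {"fingers": 0, "translation": [66, -220, -150], "yaw": 0.04}
    - {"fingers": 0, "translation": [78, -260, -150], "yaw": 0.05}
    - {"fingers": 0, "translation": [90, -300, -150], "yaw": 0.06}

```text
clock: 4.05
tcp_pos: [541.6, -16.1, 230.4]
eef_rot: [3.131, 0.251, -0.004]
force: [1.2, -0.1, -7.3]
grip_width: 19.3
```

send_rows:
  plan:
    - {"fingers": 0, "translation": [10, -41, 0], "yaw": 0.01}
    - {"fingers": 0, "translation": [22, -82, 0], "yaw": 0.02}
    - {"fingers": 0, "translation": [34, -123, 0], "yaw": 0.03}
    - {"fingers": 0, "translation": [45, -160, 10], "yaw": 0.036}
    - {"fingers": 0, "translation": [52, -185, 30], "yaw": 0.036}
    - {"fingers": 0, "translation": [54, -195, 55], "yaw": 0.036}
    - {"fingers": 0, "translation": [54, -195, 75], "yaw": 0.036}
    - {"fingers": 0, "translation": [54, -195, 80], "yaw": 0.036}
    - {"fingers": 0, "translation": [54, -195, 80], "yaw": 0.036}
    - {"fingers": 0, "translation": [54, -195, 80], "yaw": 0.036}

```text
clock: 5.05
tcp_pos: [565.7, 183.3, 152.4]
eef_rot: [-3.136, -0.194, -0.001]
force: [0.9, 1.2, -6.2]
grip_width: 19.4
```

Run:
```python
from h import *
s=arm.sense();c=arm.get_calibration("wrist");im=arm.get_image("wrist")
r=R.from_rotvec(s["eef_rot"]).as_matrix();print(s["tcp_pos"],r.round(3).tolist(),s["force"],s["moment"],s["grip_width"],s["clock"])
tip=s["tcp_pos"]+r@[0,138,19+44-0-19-19]
print("tip",tip, proj(c,tip))
for X in((580.5,31.3,76),(597,-99.2,76)):print(proj(c,X))
cv2.imwrite("pics/w2.png",im[:,:,::-1])
cv2.imwrite("pics/w2c.png",cv2.resize(im[60:260,312:512,::-1],None,fx=3,fy=3,interpolation=cv2.INTER_CUBIC))
```

```text
[565.71320125 183.28093758 152.39410821] [[0.992, 0.123, 0.001], [0.123, -0.992, 0.0], [0.001, 0.0, -1.0]] [ 0.89048911  1.2450069  -6.22509893] [-0.08389632 -0.0774655   0.00574006] 19.357712468348694 5.05
tip [582.7583928   46.33658121 127.40001482] [426.32762668 207.0046028 ]
[411.2786468  194.50630703]
[545.58844568 194.38575337]
```

View pics/w2c.png

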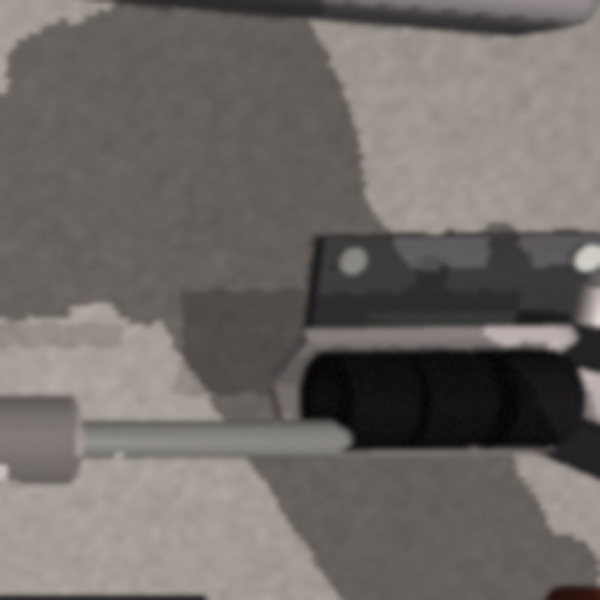

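The crop shows the prong axis at px (430,205.7) at its tip, and the sleeves' axis at about px v=193.2 running parallel to it. I'll compute the lateral shift needed at equal depth.

Run:
```python
from h import *
s=arm.sense();r=R.from_rotvec(s["eef_rot"]).as_matrix();T=s["tcp_pos"]
f=lambda u,v,z:(r.T@(onz("wrist",(312+u/3,60+v/3),z)-T)).round(1)
print("prong tip",f(353,437,127.4),"prong root",f(85,440,127.4),"collar",f(76,440,127.4))
for u in (350,420,490,550):print("sleeve axis",f(u,399.5,80))
print("mouth upper plate corner",f(303,326,76),"core1 top rim",f(318,353,92))
```

```text
prong tip [  1.  140.8  25.4] prong root [ 0.1 68.7 25.4] collar [ 0.1 66.3 25.4]
sleeve axis [ -1.8 167.3  72.8]
sleeve axis [ -1.7 189.8  72.8]
sleeve axis [ -1.7 212.4  72.8]
sleeve axis [ -1.7 231.7  72.8]
mouth upper plate corner [ 21.5 150.9  76.9] core1 top rim [ 16.2 147.9  60.9]
```

send_rows:
  plan:
    - {"fingers": 0, "translation": [-1, -5, 10], "yaw": 0}
    - {"fingers": 0, "translation": [-2, -10, 30], "yaw": 0}
    - {"fingers": 0, "translation": [-2.2, -10, 43], "yaw": 0}
    - {"fingers": 0, "translation": [-2.2, -10, 46.7], "yaw": 0}
    - {"fingers": 0, "translation": [-2.2, -10, 46.7], "yaw": 0}
    - {"fingers": 0, "translation": [-2.2, -10, 46.7], "yaw": 0}

```text
clock: 5.7
tcp_pos: [562.4, 193.4, 105.6]
eef_rot: [-3.135, -0.195, -0.002]
force: [1.1, 0.5, -6.9]
grip_width: 19.5
```

Run:
```python
from h import *
s=arm.sense();c=arm.get_calibration("wrist");im=arm.get_image("wrist")
r=R.from_rotvec(s["eef_rot"]).as_matrix();print(s["tcp_pos"],r.round(4).tolist(),s["force"],s["moment"],s["grip_width"],s["clock"])
cv2.imwrite("pics/w3.png",im[:,:,::-1])
w=cv2.resize(im[110:270,312:512,::-1],None,fx=4,fy=4,interpolation=cv2.INTER_CUBIC)[:600]
w=np.clip(w.astype(float)*1.0,0,255);w=(255*(w/255)**.6).astype(np.uint8)
cv2.imwrite("pics/w3c.png",w)
```

```text
[562.36745044 193.39052583 105.63817706] [[0.9923, 0.124, 0.001], [0.124, -0.9923, 0.0003], [0.0011, -0.0002, -1.0]] [ 1.13414665  0.54629312 -6.90598092] [-0.00257856  0.00100705  0.06385695] 19.54045812568605 5.7
```

View pics/w3c.png

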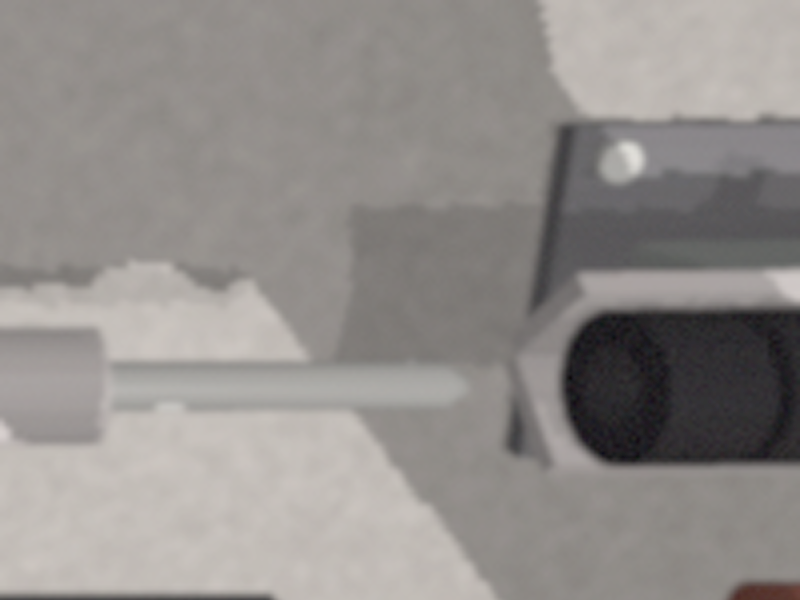

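The picture shows the prong axis at crop y≈386 and the sleeve silhouette centred at y≈387, so they are laterally aligned. The tip is about 30 mm short of sleeve 1. I'll insert carefully.

send_rows:
  plan:
    - {"fingers": 0, "translation": [0, 10, 0], "yaw": 0}
    - {"fingers": 0, "translation": [0, 20, 0], "yaw": 0}
    - {"fingers": 0, "translation": [0, 30, 0], "yaw": 0}
    - {"fingers": 0, "translation": [0, 38, 0], "yaw": 0}
    - {"fingers": 0, "translation": [0, 45, 0], "yaw": 0}
    - {"fingers": 0, "translation": [0, 45, 0], "yaw": 0}

```text
clock: 6.35
tcp_pos: [567.6, 146.8, 105.0]
eef_rot: [3.135, 0.192, -0.0]
force: [0.1, -0.7, -7.0]
grip_width: 19.6
```

Run:
```python
from h import *
s=arm.sense();im=arm.get_image("wrist")
print(s["tcp_pos"],s["force"],s["moment"],s["clock"])
w=cv2.resize(im[110:270,312:512,::-1],None,fx=4,fy=4,interpolation=cv2.INTER_CUBIC)[:600]
w=(255*(w/255)**.5).astype(np.uint8)
cv2.imwrite("pics/w4c.png",w)
```

```text
[567.61025245 146.81652076 104.99996988] [ 0.09247975 -0.67245334 -7.02879728] [-0.10124973 -0.00754613 -0.07786233] 6.35
```

View pics/w4c.png

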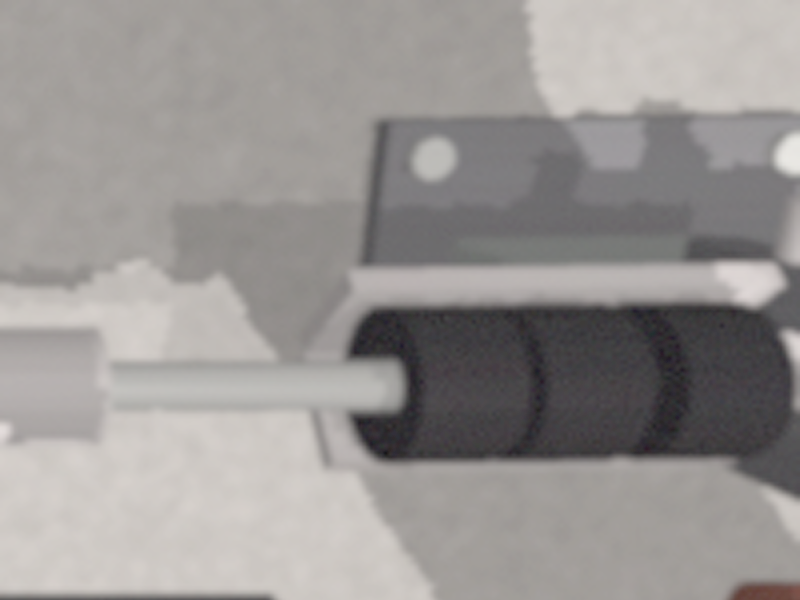

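The prong tip has entered sleeve 1, with force near zero. I'll push on.

send_rows:
  plan:
    - {"fingers": 0, "translation": [0, 8, 0], "yaw": 0}
    - {"fingers": 0, "translation": [0, 16, 0], "yaw": 0}
    - {"fingers": 0, "translation": [0, 24, 0], "yaw": 0}
    - {"fingers": 0, "translation": [0, 32, 0], "yaw": 0}
    - {"fingers": 0, "translation": [0, 39, 0], "yaw": 0}
    - {"fingers": 0, "translation": [0, 45, 0], "yaw": 0}
    - {"fingers": 0, "translation": [0, 45, 0], "yaw": 0}
    - {"fingers": 0, "translation": [0, 45, 0], "yaw": 0}

```text
clock: 7.2
tcp_pos: [572.9, 104.3, 105.1]
eef_rot: [-3.135, -0.196, -0.0]
force: [0.4, -0.1, -6.7]
grip_width: 19.4
```

Run:
```python
from h import *
s=arm.sense();im=arm.get_image("wrist")
print(s["tcp_pos"],s["force"],s["moment"],s["clock"])
w=cv2.resize(im[110:270,312:512,::-1],None,fx=4,fy=4,interpolation=cv2.INTER_CUBIC)[:600]
w=(255*(w/255)**.5).astype(np.uint8)
cv2.imwrite("pics/w5c.png",w)
```

```text
[572.9235786  104.27093479 105.0915723 ] [ 0.43978488 -0.10230096 -6.70257909] [-0.05656678  0.01688199 -0.01318419] 7.2
```

View pics/w5c.png

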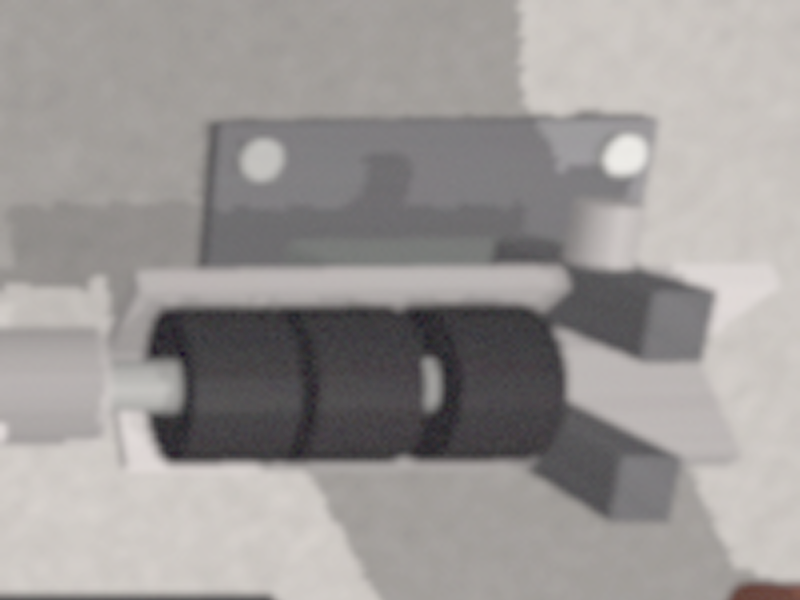

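The prong shows between sleeves 2 and 3 at about (432,385), so it is threaded through the first two. The shoulder is about 12 mm short of sleeve 1.

send_rows:
  plan:
    - {"fingers": 0, "translation": [0, 3, 0], "yaw": 0}
    - {"fingers": 0, "translation": [0, 6, 0], "yaw": 0}
    - {"fingers": 0, "translation": [0, 9, 0], "yaw": 0}
    - {"fingers": 0, "translation": [0, 12, 0], "yaw": 0}
    - {"fingers": 0, "translation": [0, 14, 0], "yaw": 0}
    - {"fingers": 0, "translation": [0, 14, 0], "yaw": 0}

```text
clock: 7.85
tcp_pos: [574.8, 89.8, 105.1]
eef_rot: [3.135, 0.195, 0.0]
force: [-0.6, -0.0, -6.7]
grip_width: 20.0
```

Run:
```python
from h import *
s=arm.sense();im=arm.get_image("wrist")
print(s["tcp_pos"],s["force"],s["moment"],s["clock"])
w=cv2.resize(im[110:270,312:512,::-1],None,fx=4,fy=4,interpolation=cv2.INTER_CUBIC)[:600]
w=(255*(w/255)**.5).astype(np.uint8)
cv2.imwrite("pics/w6c.png",w)
```

```text
[574.76366739  89.76431852 105.07493623] [-0.60562547 -0.04582982 -6.66493513] [-0.03190915  0.0443657   0.00886839] 7.85
```

View pics/w6c.png

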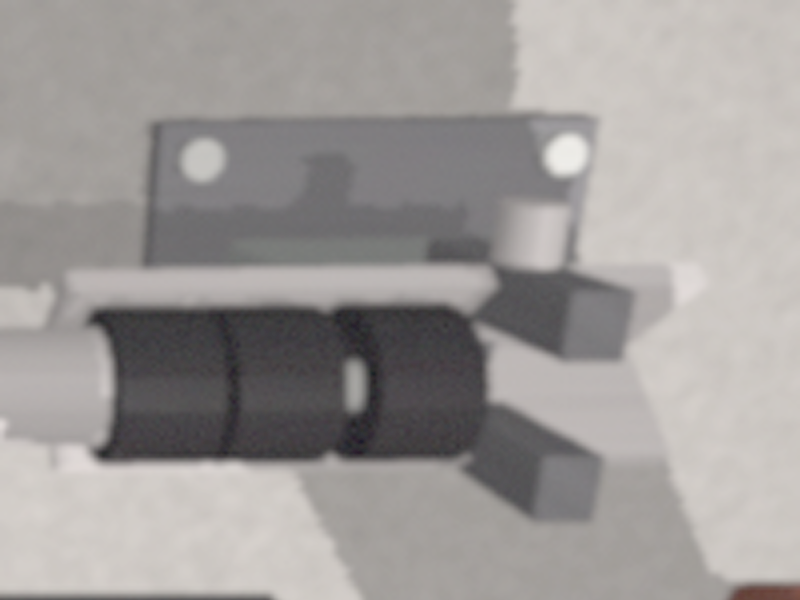

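The shoulder is now close to sleeve 1, a gap of about 7 mm remains between sleeves 2 and 3, and sleeve 3 is a few mm short of the fork.

send_rows:
  plan:
    - {"fingers": 0, "translation": [0, 2, 0], "yaw": 0}
    - {"fingers": 0, "translation": [0, 4, 0], "yaw": 0}
    - {"fingers": 0, "translation": [0, 6, 0], "yaw": 0}
    - {"fingers": 0, "translation": [0, 7, 0], "yaw": 0}
    - {"fingers": 0, "translation": [0, 7, 0], "yaw": 0}
    - {"fingers": 0, "translation": [0, 7, 0], "yaw": 0}

```text
clock: 8.5
tcp_pos: [575.5, 83.0, 105.0]
eef_rot: [3.135, 0.196, -0.0]
force: [-1.2, 0.1, -6.6]
grip_width: 19.7
```

send_rows:
  plan:
    - {"fingers": 0, "translation": [0, 0.5, 0], "yaw": 0}
    - {"fingers": 0, "translation": [0, 1, 0], "yaw": 0}
    - {"fingers": 0, "translation": [0, 1.5, 0], "yaw": 0}
    - {"fingers": 0, "translation": [0, 1.5, 0], "yaw": 0}
    - {"fingers": 0, "translation": [0, 1.5, 0], "yaw": 0}

```text
clock: 9.0
tcp_pos: [575.7, 81.9, 105.1]
eef_rot: [-3.135, -0.196, -0.0]
force: [-0.6, 1.3, -6.2]
grip_width: 19.4
```

Run:
```python
from h import *
s=arm.sense();im=arm.get_image("wrist")
print(s["tcp_pos"],s["force"],s["moment"],s["clock"])
w=cv2.resize(im[110:270,312:512,::-1],None,fx=4,fy=4,interpolation=cv2.INTER_CUBIC)[:600]
w=(255*(w/255)**.5).astype(np.uint8)
cv2.imwrite("pics/w7c.png",w)
```

```text
[575.69768006  81.86527932 105.09334207] [-0.55452246  1.26883414 -6.23971186] [0.18718882 0.05445692 0.00899353] 9.0
```

View pics/w7c.png

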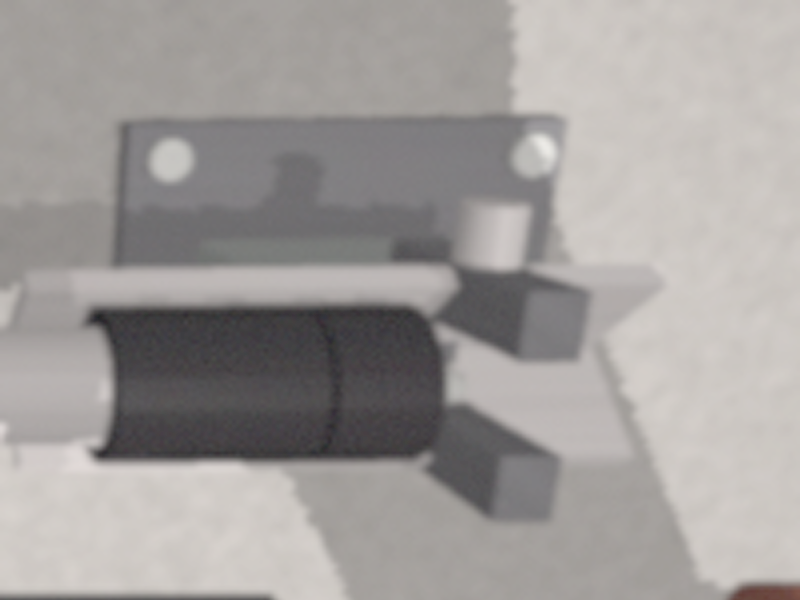

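Only about 1 mm remains between sleeves 2 and 3, and sleeve 3 still has to close on the fork. I'll feel for the stop in small steps.

send_rows:
  plan:
    - {"fingers": 0, "translation": [0, 0.5, 0], "yaw": 0}
    - {"fingers": 0, "translation": [0, 1, 0], "yaw": 0}
    - {"fingers": 0, "translation": [0, 1.5, 0], "yaw": 0}
    - {"fingers": 0, "translation": [0, 1.5, 0], "yaw": 0}

```text
clock: 9.45
tcp_pos: [575.9, 80.1, 105.1]
eef_rot: [3.135, 0.196, 0.0]
force: [-0.7, 1.2, -7.3]
grip_width: 19.7
```

send_rows:
  plan:
    - {"fingers": 0, "translation": [0, 0.5, 0], "yaw": 0}
    - {"fingers": 0, "translation": [0, 1, 0], "yaw": 0}
    - {"fingers": 0, "translation": [0, 1, 0], "yaw": 0}

```text
clock: 9.75
tcp_pos: [576.0, 79.4, 105.1]
eef_rot: [-3.135, -0.196, -0.0]
force: [0.2, 1.2, -6.7]
grip_width: 19.4
```

send_rows:
  plan:
    - {"fingers": 0, "translation": [0, 0.5, 0], "yaw": 0}
    - {"fingers": 0, "translation": [0, 1, 0], "yaw": 0}
    - {"fingers": 0, "translation": [0, 1, 0], "yaw": 0}

```text
clock: 10.05
tcp_pos: [576.2, 78.2, 105.1]
eef_rot: [3.135, 0.196, 0.0]
force: [-0.9, 1.7, -6.1]
grip_width: 19.5
```

send_rows:
  plan:
    - {"fingers": 0, "translation": [0, 0.5, 0], "yaw": 0}
    - {"fingers": 0, "translation": [0, 1, 0], "yaw": 0}
    - {"fingers": 0, "translation": [0, 1, 0], "yaw": 0}

```text
clock: 10.35
tcp_pos: [576.3, 77.1, 105.1]
eef_rot: [3.135, 0.196, 0.0]
force: [-0.4, 0.6, -6.9]
grip_width: 19.4
```

send_rows:
  plan:
    - {"fingers": 0, "translation": [0, 0.5, 0], "yaw": 0}
    - {"fingers": 0, "translation": [0, 1, 0], "yaw": 0}
    - {"fingers": 0, "translation": [0, 1, 0], "yaw": 0}

```text
clock: 10.65
tcp_pos: [576.4, 76.2, 105.1]
eef_rot: [3.135, 0.196, 0.0]
force: [-0.6, 0.9, -6.0]
grip_width: 19.3
```

send_rows:
  plan:
    - {"fingers": 0, "translation": [0, 0.5, 0], "yaw": 0}
    - {"fingers": 0, "translation": [0, 1, 0], "yaw": 0}
    - {"fingers": 0, "translation": [0, 1, 0], "yaw": 0}

```text
clock: 10.95
tcp_pos: [576.6, 75.2, 105.1]
eef_rot: [3.135, 0.196, 0.0]
force: [-1.2, 1.1, -5.8]
grip_width: 19.5
```

Run:
```python
from h import *
s=arm.sense();im=arm.get_image("wrist")
w=cv2.resize(im[165:245,412:512,::-1],None,fx=7,fy=7,interpolation=cv2.INTER_CUBIC)
w=(255*(w/255)**.5).astype(np.uint8)
cv2.imwrite("pics/w8c.png",w)
```

```text
(no output)
```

View pics/w8c.png

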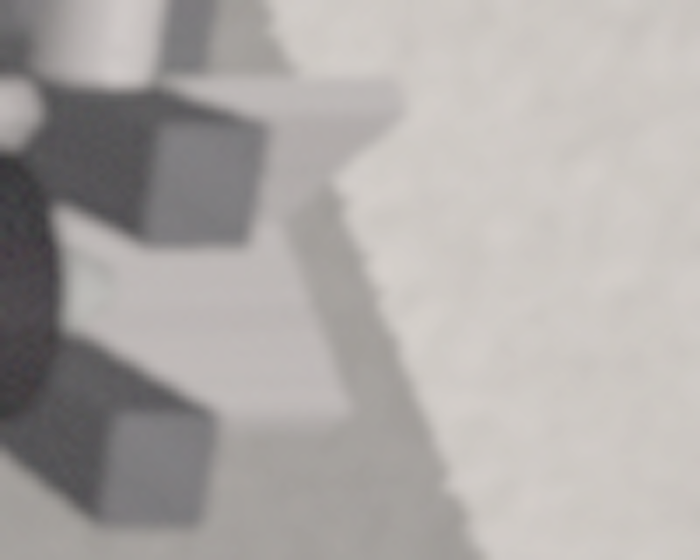

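Sleeve 3's far edge is at crop x≈60, the fork's near-face top corners are at (150,240) and (105,415), and the prong tip shows at (95,290). I'll compute the remaining gap.

Run:
```python
from h import *
s=arm.sense();r=R.from_rotvec(s["eef_rot"]).as_matrix();T=s["tcp_pos"]
f=lambda u,v,z:(r.T@(onz("wrist",(412+u/7,165+v/7),z)-T)).round(1)[:2]
for z in(92,96,100,104,108,112):print(z,f(145,242,z),f(105,415,z),f(265,130,z),f(100,522,z))
print("tip",f(115,290,80),s["tcp_pos"],s["clock"])
```

```text
92 [  9.9 134.7] [-10.2 133.5] [ 22.4 145.4] [-23.1 135. ]
96 [ 11.1 132.2] [ -8.6 131. ] [ 23.4 142.7] [-21.3 132.5]
100 [ 12.3 129.7] [ -7.  128.6] [ 24.4 140. ] [-19.4 130. ]
104 [ 13.5 127.1] [ -5.4 126.1] [ 25.3 137.3] [-17.6 127.5]
108 [ 14.8 124.6] [ -3.8 123.6] [ 26.3 134.6] [-15.8 124.9]
112 [ 16.  122.1] [ -2.2 121.1] [ 27.3 131.8] [-13.9 122.4]
tip [  0.5 139.7] [576.52717425  75.21933132 105.01677035] 11.0
```

send_rows:
  plan:
    - {"fingers": 0, "translation": [0, 0.7, 0], "yaw": 0}
    - {"fingers": 0, "translation": [0, 1.4, 0], "yaw": 0}
    - {"fingers": 0, "translation": [0, 2, 0], "yaw": 0}
    - {"fingers": 0, "translation": [0, 2, 0], "yaw": 0}

```text
clock: 11.4
tcp_pos: [576.8, 73.2, 105.1]
eef_rot: [3.135, 0.196, 0.0]
force: [-0.7, 1.4, -7.3]
grip_width: 19.3
```

send_rows:
  plan:
    - {"fingers": 0, "translation": [0, 0.7, 0], "yaw": 0}
    - {"fingers": 0, "translation": [0, 0.7, 0], "yaw": 0}

```text
clock: 11.6
tcp_pos: [576.9, 72.5, 105.0]
eef_rot: [3.135, 0.196, -0.0]
force: [-0.4, 0.4, -6.1]
grip_width: 19.4
```

send_rows:
  plan:
    - {"fingers": 0, "translation": [0, 0.7, 0], "yaw": 0}
    - {"fingers": 0, "translation": [0, 0.7, 0], "yaw": 0}

```text
clock: 11.8
tcp_pos: [577.0, 71.8, 105.0]
eef_rot: [3.135, 0.196, 0.0]
force: [-0.1, 1.2, -5.2]
grip_width: 19.5
```

send_rows:
  plan:
    - {"fingers": 0, "translation": [0, 0.7, 0], "yaw": 0}
    - {"fingers": 0, "translation": [0, 0.7, 0], "yaw": 0}

```text
clock: 12.0
tcp_pos: [577.1, 71.1, 105.0]
eef_rot: [3.135, 0.196, 0.0]
force: [-0.8, 1.1, -6.3]
grip_width: 19.5
```

send_rows:
  plan:
    - {"fingers": 0, "translation": [0, 0.7, 0], "yaw": 0}
    - {"fingers": 0, "translation": [0, 0.7, 0], "yaw": 0}

```text
clock: 12.2
tcp_pos: [577.2, 70.4, 105.1]
eef_rot: [3.135, 0.196, 0.0]
force: [0.5, 1.4, -5.7]
grip_width: 19.7
```

send_rows:
  plan:
    - {"fingers": 0, "translation": [0, 0.6, 0], "yaw": 0}
    - {"fingers": 0, "translation": [0, 0.6, 0], "yaw": 0}

```text
clock: 12.4
tcp_pos: [577.2, 69.8, 105.0]
eef_rot: [3.135, 0.196, 0.0]
force: [-0.3, 2.5, -6.2]
grip_width: 19.7
```

send_rows:
  plan:
    - {"fingers": 0, "translation": [0, 0.6, 0], "yaw": 0}
    - {"fingers": 0, "translation": [0, 0.6, 0], "yaw": 0}

```text
clock: 12.6
tcp_pos: [577.3, 69.6, 105.1]
eef_rot: [-3.135, -0.196, -0.0]
force: [-0.7, 2.3, -5.7]
grip_width: 19.4
```

Contact is starting: 0.6 mm was commanded but only 0.2 mm moved. I'll build the force in small steps.

send_rows:
  plan:
    - {"fingers": 0, "translation": [0, 0.4, 0], "yaw": 0}
    - {"fingers": 0, "translation": [0, 0.4, 0], "yaw": 0}

```text
clock: 12.8
tcp_pos: [577.3, 69.6, 105.2]
eef_rot: [-3.135, -0.197, -0.0]
force: [-1.5, 4.2, -4.9]
grip_width: 19.9
```

send_rows:
  plan:
    - {"fingers": 0, "translation": [0, 0.4, 0], "yaw": 0}
    - {"fingers": 0, "translation": [0, 0.4, 0], "yaw": 0}

```text
clock: 13.0
tcp_pos: [577.4, 69.5, 105.2]
eef_rot: [-3.135, -0.197, -0.0]
force: [-1.3, 4.7, -4.6]
grip_width: 19.5
```

send_rows:
  plan:
    - {"fingers": 0, "translation": [0, 0.4, 0], "yaw": 0}
    - {"fingers": 0, "translation": [0, 0.4, 0], "yaw": 0}
    - {"fingers": 0, "translation": [0, 0.4, 0], "yaw": 0}

```text
clock: 13.3
tcp_pos: [577.4, 69.4, 105.3]
eef_rot: [-3.134, -0.197, -0.0]
force: [-0.8, 5.9, -3.9]
grip_width: 19.7
```

send_rows:
  plan:
    - {"fingers": 0, "translation": [0, 0, 0], "yaw": 0}
    - {"fingers": 0, "translation": [0, 0, 0], "yaw": 0}

```text
clock: 13.5
tcp_pos: [577.4, 69.4, 105.3]
eef_rot: [-3.134, -0.197, -0.0]
force: [-1.7, 5.2, -4.7]
grip_width: 19.9
```

send_rows:
  plan:
    - {"fingers": 0, "translation": [0, 0.25, 0], "yaw": 0}
    - {"fingers": 0, "translation": [0, 0.25, 0], "yaw": 0}
    - {"fingers": 0, "translation": [0, 0.25, 0], "yaw": 0}

```text
clock: 13.8
tcp_pos: [577.4, 69.4, 105.3]
eef_rot: [-3.134, -0.197, -0.001]
force: [-1.7, 6.0, -4.4]
grip_width: 19.9
```

send_rows:
  plan:
    - {"fingers": 0, "translation": [0, 0, 0], "yaw": 0}
    - {"fingers": 0, "translation": [0, 0, 0], "yaw": 0}
    - {"fingers": 0, "translation": [0, 0, 0], "yaw": 0}
    - {"fingers": 0, "translation": [0, 0, 0], "yaw": 0}
    - {"fingers": 0, "translation": [0, 0, 0], "yaw": 0}

```text
clock: 14.3
tcp_pos: [577.4, 69.4, 105.3]
eef_rot: [-3.134, -0.197, -0.001]
force: [-2.3, 5.6, -4.3]
grip_width: 19.6
```

Run:
```python
from h import *
s=arm.sense();print(s["tcp_pos"],s["force"],s["moment"],s["clock"])
t=arm.get_image("wrist");w=cv2.resize(t[110:270,312:512,::-1],None,fx=4,fy=4)
cv2.imwrite("pics/w9c.png",w)
cv2.imwrite("pics/w9.png",t[:,:,::-1])
# dark gaps between sleeves: row profile near axis crest
print(t[195:207,332:425].mean((0,2)).astype(int).tolist())
```

```text
[577.4004678   69.40670244 105.32381483] [-2.29639307  5.55492012 -4.32323884] [1.57081763 0.34928497 0.02632216] 14.3
[119, 119, 121, 124, 125, 117, 93, 57, 27, 17, 19, 20, 20, 20, 20, 20, 20, 20, 20, 20, 20, 20, 20, 20, 20, 20, 20, 20, 20, 20, 20, 20, 19, 20, 20, 20, 20, 20, 20, 20, 20, 19, 20, 20, 20, 20, 20, 20, 19, 19, 20, 19, 19, 19, 19, 20, 19, 20, 20, 19, 20, 20, 19, 19, 19, 19, 19, 19, 20, 19, 19, 19, 20, 19, 19, 20, 19, 19, 19, 19, 19, 19, 19, 19, 19, 18, 19, 27, 49, 71, 82, 84, 88]
```

send_rows:
  plan:
    - {"fingers": 0, "translation": [0, 0.3, 0], "yaw": 0}
    - {"fingers": 0, "translation": [0, 0.3, 0], "yaw": 0}
    - {"fingers": 0, "translation": [0, 0.3, 0], "yaw": 0}
    - {"fingers": 0, "translation": [0, 0.3, 0], "yaw": 0}
    - {"fingers": 0, "translation": [0, 0.3, 0], "yaw": 0}

```text
clock: 14.85
tcp_pos: [577.4, 69.4, 105.4]
eef_rot: [-3.134, -0.197, -0.001]
force: [-2.4, 6.7, -4.1]
grip_width: 19.5
```

Pressed at about 7 N and held. I'll relieve the pressure, then lift gently and look.

send_rows:
  plan:
    - {"fingers": 0, "translation": [0, -1, 0], "yaw": 0}
    - {"fingers": 0, "translation": [0, -2, 0], "yaw": 0}
    - {"fingers": 0, "translation": [0, -2, 0], "yaw": 0}
    - {"fingers": 0, "translation": [0, -2, -2], "yaw": 0}
    - {"fingers": 0, "translation": [0, -2, -4], "yaw": 0}
    - {"fingers": 0, "translation": [0, -2, -7], "yaw": 0}
    - {"fingers": 0, "translation": [0, -2, -10], "yaw": 0}
    - {"fingers": 0, "translation": [0, -2, -13], "yaw": 0}
    - {"fingers": 0, "translation": [0, -2, -16], "yaw": 0}
    - {"fingers": 0, "translation": [0, -2, -16], "yaw": 0}

```text
clock: 15.85
tcp_pos: [577.2, 69.7, 121.4]
eef_rot: [-3.135, -0.195, -0.0]
force: [-1.6, 4.9, -9.5]
grip_width: 19.7
```

Run:
```python
from h import *
s=arm.sense();print(s["tcp_pos"],R.from_rotvec(s["eef_rot"]).as_matrix()[2].round(4),s["force"],s["moment"],s["clock"])
t=arm.get_image("wrist")
cv2.imwrite("pics/w10.png",t[:,:,::-1])
print(t[195:207,332:445].mean((0,2)).astype(int).tolist())
```

```text
[577.19546311  69.6853252  121.42295523] [ 1.e-04 -1.e-04 -1.e+00] [-1.55025496  4.92535824 -9.49268385] [ 1.6043833   0.42552509 -0.0756343 ] 15.85
[118, 118, 119, 120, 120, 110, 81, 44, 18, 12, 16, 18, 19, 19, 19, 19, 19, 19, 19, 19, 19, 19, 19, 19, 19, 20, 19, 19, 19, 19, 19, 19, 19, 19, 19, 19, 19, 19, 19, 19, 19, 19, 19, 19, 18, 19, 19, 19, 19, 19, 19, 18, 19, 19, 19, 19, 19, 19, 19, 19, 19, 19, 19, 19, 18, 19, 19, 19, 19, 19, 19, 19, 18, 19, 19, 18, 19, 19, 19, 19, 18, 18, 18, 19, 25, 48, 82, 111, 124, 128, 129, 130, 130, 130, 132, 134, 135, 135, 135, 135, 135, 135, 134, 133, 129, 123, 116, 109, 105, 102, 102, 102, 102]
```

There is still about 5 N along the prong, so I'll back off further before lifting higher.

send_rows:
  plan:
    - {"fingers": 0, "translation": [0, -1, 0], "yaw": 0}
    - {"fingers": 0, "translation": [0, -2, 0], "yaw": 0}
    - {"fingers": 0, "translation": [0, -3, 0], "yaw": 0}
    - {"fingers": 0, "translation": [0, -3, 0], "yaw": 0}

```text
clock: 16.3
tcp_pos: [577.3, 71.7, 121.3]
eef_rot: [3.134, 0.195, 0.001]
force: [0.9, 0.3, -7.3]
grip_width: 19.4
```

send_rows:
  plan:
    - {"fingers": 0, "translation": [0, 0, -4], "yaw": 0}
    - {"fingers": 0, "translation": [0, 0, -10], "yaw": 0}
    - {"fingers": 0, "translation": [0, 0, -18], "yaw": 0}
    - {"fingers": 0, "translation": [0, 0, -26], "yaw": 0}
    - {"fingers": 0, "translation": [0, 0, -34], "yaw": 0}
    - {"fingers": 0, "translation": [0, 0, -42], "yaw": 0}
    - {"fingers": 0, "translation": [0, 0, -48], "yaw": 0}
    - {"fingers": 0, "translation": [0, 0, -52], "yaw": 0}
    - {"fingers": 0, "translation": [0, 0, -52], "yaw": 0}

```text
clock: 17.2
tcp_pos: [577.3, 72.7, 173.7]
eef_rot: [-3.135, -0.196, -0.002]
force: [0.2, 0.5, -8.0]
grip_width: 19.6
```

Run:
```python
from h import *
s=arm.sense();print(s["tcp_pos"],s["force"],s["moment"],s["clock"])
t=arm.get_image("wrist")
cv2.imwrite("pics/w11.png",t[:,:,::-1])
for v in(190,199,206,215):print(v,t[v-2:v+3,325:450].mean((0,2)).astype(int).tolist())
```

```text
[577.26376048  72.74345159 173.73241487] [ 0.20616733  0.51692303 -8.02121153] [ 0.07761261 -0.08111641 -0.00875215] 17.2
190 [146, 146, 146, 146, 145, 141, 122, 91, 61, 42, 34, 29, 21, 15, 13, 15, 14, 15, 13, 14, 15, 14, 15, 15, 15, 15, 14, 14, 14, 14, 14, 13, 14, 15, 14, 14, 14, 14, 15, 15, 15, 14, 14, 14, 15, 14, 14, 15, 14, 14, 15, 14, 14, 14, 14, 14, 15, 15, 15, 14, 14, 13, 15, 13, 15, 14, 15, 14, 14, 15, 13, 14, 15, 14, 15, 14, 15, 14, 13, 15, 14, 15, 14, 14, 14, 15, 17, 22, 33, 52, 74, 90, 99, 103, 103, 102, 102, 102, 102, 102, 102, 102, 103, 104, 103, 101, 99, 103, 120, 143, 157, 159, 157, 156, 156, 159, 160, 160, 159, 160, 160, 159, 159, 159, 160]
199 [115, 115, 116, 116, 116, 116, 116, 115, 116, 116, 119, 127, 128, 110, 73, 36, 19, 18, 19, 17, 17, 18, 19, 17, 18, 18, 17, 18, 18, 18, 19, 18, 18, 18, 18, 18, 17, 18, 18, 19, 18, 17, 18, 17, 18, 17, 17, 18, 19, 18, 17, 18, 18, 18, 17, 17, 17, 18, 18, 18, 17, 18, 18, 18, 18, 18, 18, 17, 17, 18, 17, 17, 18, 18, 18, 17, 18, 18, 17, 18, 17, 17, 18, 17, 18, 18, 18, 17, 18, 18, 18, 20, 35, 64, 87, 98, 100, 100, 98, 97, 98, 100, 100, 
[... 499 characters left out ...]
54, 93, 121, 131, 133, 133, 131, 130, 125, 119, 111, 104, 99, 98, 99, 99, 99, 101, 102, 111, 128, 146, 156, 159, 160, 161, 162, 163, 163, 162, 160, 157]
215 [111, 111, 111, 111, 111, 111, 111, 111, 111, 111, 112, 116, 116, 101, 68, 34, 19, 19, 20, 19, 19, 19, 19, 19, 19, 20, 19, 20, 19, 19, 19, 19, 19, 19, 19, 19, 19, 18, 19, 18, 17, 18, 18, 19, 18, 19, 19, 18, 19, 18, 18, 18, 18, 19, 18, 18, 18, 18, 19, 18, 19, 19, 18, 18, 18, 18, 18, 17, 19, 19, 17, 19, 18, 18, 19, 18, 19, 17, 18, 19, 19, 18, 19, 18, 18, 17, 18, 19, 17, 18, 18, 25, 48, 76, 93, 100, 100, 101, 101, 101, 101, 100, 100, 101, 101, 101, 102, 102, 101, 101, 101, 101, 100, 99, 100, 110, 130, 147, 154, 157, 160, 163, 163, 162, 161]
```

All three sleeves are on the prong, closed up, with about 1 N of extra weight. I'll carry them to the tray with gentle acceleration.

send_rows:
  plan:
    - {"fingers": 0, "translation": [0, -3, 0], "yaw": 0}
    - {"fingers": 0, "translation": [-1, -9, 0], "yaw": 0}
    - {"fingers": 0, "translation": [-2, -18, 0], "yaw": 0}
    - {"fingers": 0, "translation": [-3.5, -30, 0], "yaw": 0}
    - {"fingers": 0, "translation": [-5, -45, 0], "yaw": 0}
    - {"fingers": 0, "translation": [-7, -62, 0], "yaw": 0}
    - {"fingers": 0, "translation": [-9, -80, 0], "yaw": 0}
    - {"fingers": 0, "translation": [-11, -98, 0], "yaw": 0}
    - {"fingers": 0, "translation": [-13, -116, 0], "yaw": 0}
    - {"fingers": 0, "translation": [-15, -134, 0], "yaw": 0}

```text
clock: 18.25
tcp_pos: [544.4, 206.0, 173.1]
eef_rot: [-3.135, -0.198, 0.0]
force: [0.9, 0.5, -7.8]
grip_width: 19.6
```

send_rows:
  plan:
    - {"fingers": 0, "translation": [-2, -18, 2], "yaw": 0}
    - {"fingers": 0, "translation": [-4, -36, 6], "yaw": 0}
    - {"fingers": 0, "translation": [-6, -52, 12], "yaw": 0}
    - {"fingers": 0, "translation": [-8, -66, 20], "yaw": 0}
    - {"fingers": 0, "translation": [-9, -76, 30], "yaw": 0}
    - {"fingers": 0, "translation": [-10, -83, 40], "yaw": 0}
    - {"fingers": 0, "translation": [-10, -87, 48], "yaw": 0}
    - {"fingers": 0, "translation": [-10, -88, 54], "yaw": 0}
    - {"fingers": 0, "translation": [-10, -88, 56], "yaw": 0}
    - {"fingers": 0, "translation": [-10, -88, 56], "yaw": 0}

```text
clock: 19.25
tcp_pos: [524.7, 288.9, 116.7]
eef_rot: [3.135, 0.194, -0.001]
force: [0.4, -0.3, -7.5]
grip_width: 19.6
```

Run:
```python
from h import *
s=arm.sense();print(s["tcp_pos"],s["force"],s["moment"],s["clock"])
t=arm.get_image("top")[:,:,::-1];c=arm.get_calibration("top")
w=arm.get_image("wrist")[:,:,::-1];cs=arm.get_calibration("wrist")
a=cv2.resize(t[170:270,90:240],(600,400),interpolation=cv2.INTER_CUBIC)
cv2.imwrite("pics/top12.png",a);cv2.imwrite("pics/w12.png",w)
g=np.hstack([cv2.resize(a,(420,280)),cv2.resize(w,(373,280))])
cv2.imwrite("pics/m12.png",g)
```

```text
[524.67767682 288.86377787 116.68427974] [ 0.41504822 -0.31813659 -7.52160305] [ 0.0152527  -0.05193172 -0.01523961] 19.25
```

View pics/m12.png

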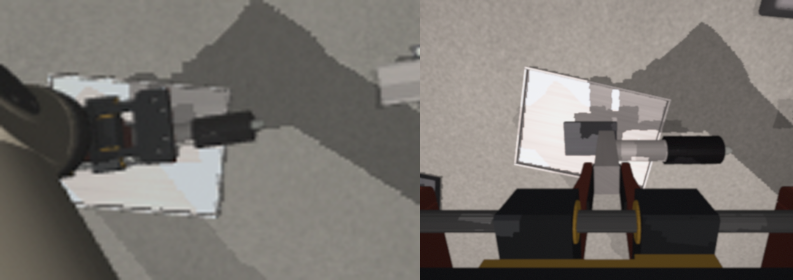

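The tray corners appear at wrist px (133,224), (147,92), (340,137) and about (312,258), with the foot inside them and the sleeves together on the prong. Now a quick check of the tray centre against the foot.

Run:
```python
from h import *
P=[onz("wrist",p,12) for p in((133,224),(147,92),(340,137),(312,258))]
for p in P:print(p.round(0))
print("centre",np.mean(P,0),(P[0]+P[2])/2)
s=arm.sense();r=R.from_rotvec(s["eef_rot"]).as_matrix();print("foot centre",s["tcp_pos"]+r@[0,-21,0])
```

```text
[462. 419.  12.]
[604. 407.  12.]
[584. 209.  12.]
[445. 214.  12.]
centre [523.66909248 312.29556812  12.        ] [522.97257142 314.22017635  12.        ]
foot centre [522.41180268 310.19253132 117.42541931]
```

send_rows:
  plan:
    - {"fingers": 0, "translation": [0, 0, 5], "yaw": 0}
    - {"fingers": 0, "translation": [0, 0, 12], "yaw": 0}
    - {"fingers": 0, "translation": [0, 0, 19], "yaw": 0}
    - {"fingers": 0, "translation": [0, 0, 25], "yaw": 0}
    - {"fingers": 0, "translation": [0, 0, 28.5], "yaw": 0}
    - {"fingers": 0, "translation": [0, 0, 30], "yaw": 0}
    - {"fingers": 0, "translation": [0, 0, 30.5], "yaw": 0}
    - {"fingers": 0, "translation": [0, 0, 30.5], "yaw": 0}

```text
clock: 20.15
tcp_pos: [524.6, 290.0, 86.7]
eef_rot: [-3.135, -0.196, -0.001]
force: [-0.0, -0.2, -7.8]
grip_width: 19.4
```

send_rows:
  plan:
    - {"fingers": 0, "translation": [0, 0, 0.4], "yaw": 0}
    - {"fingers": 0, "translation": [0, 0, 0.8], "yaw": 0}
    - {"fingers": 0, "translation": [0, 0, 0.8], "yaw": 0}

```text
clock: 20.45
tcp_pos: [524.5, 289.8, 85.8]
eef_rot: [-3.135, -0.196, -0.0]
force: [0.2, -0.0, -8.1]
grip_width: 19.5
```

send_rows:
  plan:
    - {"fingers": 0, "translation": [0, 0, 0.4], "yaw": 0}
    - {"fingers": 0, "translation": [0, 0, 0.8], "yaw": 0}
    - {"fingers": 0, "translation": [0, 0, 0.8], "yaw": 0}

```text
clock: 20.75
tcp_pos: [524.4, 289.7, 84.9]
eef_rot: [3.135, 0.196, -0.0]
force: [-0.4, -0.1, -8.4]
grip_width: 19.4
```

send_rows:
  plan:
    - {"fingers": 0, "translation": [0, 0, 0.5], "yaw": 0}
    - {"fingers": 0, "translation": [0, 0, 0.5], "yaw": 0}
    - {"fingers": 0, "translation": [0, 0, 0.5], "yaw": 0}

```text
clock: 21.05
tcp_pos: [524.5, 289.9, 84.7]
eef_rot: [-3.135, -0.196, -0.001]
force: [-0.4, -0.8, -5.0]
grip_width: 19.4
```

Contact with the tray floor is starting, with fz down from −8.4 to −5 N. I'll seat it a touch more and release.

send_rows:
  plan:
    - {"fingers": 0, "translation": [0, 0, 0.4], "yaw": 0}
    - {"fingers": 0, "translation": [0, 0, 0.8], "yaw": 0}
    - {"fingers": 0, "translation": [0, 0, 0.8], "yaw": 0}

```text
clock: 21.35
tcp_pos: [524.9, 290.2, 84.7]
eef_rot: [-3.135, -0.196, -0.002]
force: [-2.3, -1.2, 6.0]
grip_width: 19.5
```

send_rows:
  plan:
    - {"fingers": 0.3, "translation": [0, 0, 0], "yaw": 0}
    - {"fingers": 0.4, "translation": [0, 0, 0], "yaw": 0}
    - {"fingers": 0.6, "translation": [0, 0, 0], "yaw": 0}
    - {"fingers": 0.8, "translation": [0, 0, 0], "yaw": 0}
    - {"fingers": 0.8, "translation": [0, 0, 0], "yaw": 0}
    - {"fingers": 0.8, "translation": [0, 0, 0], "yaw": 0}
    - {"fingers": 0.8, "translation": [0, 0, 0], "yaw": 0}

```text
clock: 22.05
tcp_pos: [524.4, 289.8, 83.6]
eef_rot: [3.135, 0.196, -0.0]
force: [-1.1, 0.1, -0.2]
grip_width: 69.1
```

Released and free of load. I'll retreat straight up.

send_rows:
  plan:
    - {"fingers": 0.8, "translation": [0, 0, -15], "yaw": 0}
    - {"fingers": 0.8, "translation": [0, 0, -40], "yaw": 0}
    - {"fingers": 0.8, "translation": [0, 0, -75], "yaw": 0}
    - {"fingers": 0.8, "translation": [0, 0, -110], "yaw": 0}
    - {"fingers": 0.8, "translation": [0, 0, -140], "yaw": 0}
    - {"fingers": 0.8, "translation": [0, 0, -150], "yaw": 0}
    - {"fingers": 0.8, "translation": [0, 0, -150], "yaw": 0}

```text
clock: 22.75
tcp_pos: [525.2, 290.5, 235.8]
eef_rot: [-3.134, -0.196, -0.005]
force: [-0.2, 0.1, 0.2]
grip_width: 70.4
```

Run:
```python
from h import *
s=arm.sense();print(s["tcp_pos"],s["force"],s["clock"])
t=arm.get_image("wrist")
c=arm.get_calibration("wrist")
cv2.imwrite("pics/w13.png",t[:,:,::-1])
r=R.from_rotvec([3.135,.196,0]).as_matrix();b=np.array([524.5,290,3])
for n,X in dict(coltop=[0,0,130],c1=[0,64,56],c3=[0,124,56],tip=[0,138,56]).items():
    print(n,proj(c,b+r@np.array([X[0],X[1],-X[2]])).round(1))
for v in(160,165,170,175):print(v,t[v,300:410].mean(1).astype(int).tolist())
```

```text
[525.21419227 290.46216177 235.84895204] [-0.20935769  0.05540432  0.21861043] 22.75
coltop [255.3 184.2]
c1 [304.7 170.6]
c3 [350.9 170.7]
tip [361.6 170.7]
160 [110, 110, 110, 106, 92, 67, 40, 28, 27, 25, 24, 23, 24, 26, 21, 19, 19, 21, 20, 20, 19, 18, 21, 20, 19, 19, 19, 19, 20, 20, 21, 18, 20, 20, 21, 21, 21, 24, 23, 23, 23, 24, 24, 24, 24, 24, 24, 24, 23, 23, 22, 21, 36, 64, 91, 111, 125, 136, 141, 142, 142, 142, 145, 148, 149, 148, 148, 146, 146, 146, 143, 143, 145, 147, 146, 144, 135, 117, 100, 93, 91, 90, 92, 93, 94, 94, 92, 89, 89, 90, 92, 94, 94, 96, 95, 93, 92, 91, 90, 89, 88, 87, 87, 90, 91, 93, 94, 92, 91, 92]
165 [158, 159, 160, 159, 159, 151, 125, 83, 41, 23, 21, 21, 23, 22, 22, 23, 22, 23, 21, 23, 22, 22, 21, 22, 23, 21, 21, 21, 20, 21, 19, 22, 22, 21, 22, 22, 20, 21, 20, 23, 22, 23, 23, 20, 22, 22, 21, 22, 22, 22, 22, 19, 22, 30, 68, 109, 136, 143, 143, 144, 144, 147, 148, 150, 149, 148, 146, 144, 144, 144, 146, 147, 147, 146, 148, 152, 151, 150, 148, 141, 126, 106, 95, 93, 92, 90, 92, 91, 93, 94, 95, 95, 93, 93, 92, 92, 94, 93, 93, 93, 92, 91, 91, 91, 90, 91, 91, 92
[... 282 characters left out ...]
 149, 146, 146, 147, 149, 151, 151, 150, 148, 146, 143, 144, 144, 145, 146, 145, 145, 147, 148, 146, 142, 134, 123, 108, 95, 90, 90, 90, 92, 93, 93, 92, 92, 92, 92, 92, 92, 92, 92, 92, 91, 91, 90, 91, 92, 91, 91]
175 [216, 216, 215, 216, 215, 209, 182, 130, 70, 36, 32, 33, 33, 31, 32, 31, 31, 32, 31, 29, 31, 32, 31, 30, 30, 31, 31, 31, 29, 29, 31, 30, 30, 30, 29, 30, 31, 32, 29, 28, 30, 30, 29, 30, 30, 30, 29, 31, 29, 30, 29, 29, 27, 34, 68, 113, 140, 148, 150, 151, 150, 146, 144, 144, 146, 147, 146, 146, 146, 147, 147, 147, 148, 148, 148, 148, 148, 150, 151, 150, 149, 147, 145, 146, 148, 149, 148, 143, 131, 112, 98, 92, 92, 92, 92, 91, 90, 91, 91, 92, 91, 91, 91, 91, 92, 92, 93, 94, 94, 92]
```

```bash
python3 -c "
from cell import arm
print(arm.hand_in(), arm.sense()['clock'])"
```

```text
the job is handed in; nothing more can be done
the job is handed in; nothing more can be done
```

The loaded rod, with all three sleeves on its prong, is standing in the tray, the gripper has let go and is clear above it, and the job is handed in. The run took about 23 s of the 61 s allowed.

- **Threading and pressing:** I gripped the rod by its column at 50 N and threaded the prong through the sleeves. I then felt for the stop in small steps and pressed at about 5.5 to 7 N for around 1.5 s. The highest force I read was about 7 N. Brightness readings along the sleeves showed no gaps.
- **Backing off:** My first back-off was too small, so the first 16 mm of lift still had about 5 N along the prong. I then backed off further until the force read near zero and finished the lift.
- **Last checks:**
  - All three sleeves were together on the prong, at the collar and with the tip showing beyond them.
  - The foot is within a few mm of the tray centre.
  - The force on the tool is near zero.
- **Not checked by eye:** The picture viewer had reached its limit, so the final check after release rests on pixel readings. They put the sleeves within about 3 px of where they should be, the same small camera offset I saw earlier. I did not picture the bystanders again; no unexpected contact showed in the forces.

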